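# Mount a wire spool on its stand with the axle

### The job

Draw the axle out of its wooden storage block, where it is parked handle first, and push its round shank through the spool stand: through one upright, the bore of the spool lying there and the other upright, until the shoulder of the square handle is fully home against the upright. Either side of the stand will do; leave the axle in place, and do not disturb the other tools on the board.

Things in the scene. Friction and masses are not known exactly. Their poses are not given: they have to be found in the camera images.
- axle_handle (a point): Centre of the axle's square handle, axes as the axle: the shoulder is 28 mm and the tip 112 mm from it towards own -x. At the start the handle is wholly inside the storage block; the shank (bar its first 3 mm) sticks out level, centre line 17 mm above the board. Put down, the axle lies level on a flat of the handle, balanced within the handle, centre line 12 mm up, and does not roll.
- axle_shank (a point): Point on the centre line of the axle's shank, 34 mm from the shoulder towards the tip (62 mm from the centre of the handle, 50 mm from the tip); axes as the axle. When the axle is fully home this point lies midway between the uprights of the stand.
- block_mouth (a point): Centre of the mouth of the wooden storage block, fixed to the board: 66 mm long, 52 mm wide, 40 mm high, with a level blind square bore 28 x 28 mm, 61 mm deep, its floor 5 mm above the board (mouth centre 19 mm up). Own -x axis points level out of the bore, the way the axle is drawn; the block extends 66 mm to +x. The axle slides loosely in it.
- stand: Spool stand, fixed to the board; origin on the board under its middle, z up. Base 96 x 80 x 10 mm; two uprights 8 mm thick (outer faces at own y = +34 and -34 mm), 44 mm wide, tops 157 mm up. Each has a round hole 14 mm in diameter, chamfered 2 mm, on one level line along own y, 135 mm above the board. Two rods between them carry the spool, whose flanges reach 175 mm up.
- stand_bore (a point): Point midway between the two uprights on the line of their holes, 135 mm above the board; axes as the stand. Left of the stand a fixed wooden bench pin juts out level over the board, from x = 0.49 m back, y = -0.065 to 0.025 m, 83 to 106 mm up: keep above it or clear of it.
- spool_center (a point): Centre of the loose wire spool that lies between the uprights on the stand's two rods: flanges 80 mm in diameter, 44 mm long along own y, about 150 g, through bore 19 mm in diameter along own y, in line with the holes within about 1 mm.
- pliers_green: Bystander: pliers lying on the board, 140 x 47 x 11 mm, origin under the middle.
- tweezers: Bystander: steel tweezers lying on the board, 130 x 15 x 8 mm, origin under the middle.
- ring_box: Bystander: small dark flocked ring box, 40 x 46 x 32 mm, standing on the board, origin under the middle.
- burnisher: Bystander: burnisher with wooden handle lying on the board, 118 x 17 x 17 mm, origin under the middle.
- thread_reel: Bystander: wooden thread reel standing on the board, 34 mm across, 54 mm high, origin under the middle.
- axle: The axle, one loose rigid piece 140 mm long, about 80 g: a square aluminium handle 24 x 24 x 56 mm and a round steel shank 10 mm in diameter, 84 mm long, on the same centre line (last 4 mm tapered to 6 mm). Origin on the centre line at the shoulder (end face of the handle that the shank leaves); own -x points along the shank to the tip.

How it is judged (in metres and radians):
On the way:
1. the axle is drawn fully out of its storage block (x of axle_handle in the frame of block_mouth below -0.029 m), for 0.2 s.
At the end, for the whole second after the job is handed in: The shank passes through both uprights and the spool, its centre line within 0.09 rad of the line of the holes, the axle home (shoulder within about 6 mm of the upright; the shank point within 7 mm of the middle of the stand and within 12 mm of the centre of the spool), at rest (distance between axle_shank and stand_bore below 0.007 m and angle between the x axis of axle_shank and the y axis of stand, either way round below 0.09 rad and distance between axle_shank and spool_center below 0.012 m and linear speed of axle below 0.02 m/s); the robot touches nothing.
It fails at once if the pair of pliers is moved more than 30 mm (distance of pliers_green from where it was at the start of the episode above 0.03 m).
It fails at once if the pair of tweezers is moved more than 30 mm (distance of tweezers from where it was at the start of the episode above 0.03 m).
It fails at once if the ring box is moved more than 30 mm (distance of ring_box from where it was at the start of the episode above 0.03 m).
It fails at once if the burnisher is moved more than 30 mm (distance of burnisher from where it was at the start of the episode above 0.03 m).
It fails at once if the thread reel is moved more than 30 mm (distance of thread_reel from where it was at the start of the episode above 0.03 m).
It also fails if it takes over 54 s, if anything falls off the work surface, if the arm or the gripper's body presses on something with over 40 N, if the wrist force passes 120 N, or if a joint passes its speed limit or range.

### The arm

A 6-joint arm with a two-finger parallel gripper is mounted at the origin on a cart in front of the work surface, level with it; the furniture and walls round the work are solid. World frame = base frame: x ahead of the robot, y to its left, z up, the work surface at z = 0. Lengths are in mm, angles in degrees, forces in N, time in s.
With the tool pointing down it reaches from about 300 to 875 mm from the base axis. Payload 6.4 kg.
Tool frame: the origin (TCP) lies on the centre line of the jaws, within the pads' length; the fingertips stand 11 mm ahead of it and the grasp point (between the pads) lies 8 mm behind it (bot.tip_reach is the distance from the TCP to the fingertips, in mm); y points along the fingers, x is the direction in which the jaws open and shut, and the axes are right-handed (so a half turn about y gives the same grasp; the last joint's range is limited). The gripper opens to 88 mm and grips with 3 to 60 N. Pads are 18 mm wide; open, the fingers measure 123 mm over their backs; the gripper's body (75 mm by 187 mm) begins 45 mm behind the grasp point.
Start: joints at [-88.768, 10.359, 92.074, -0, 77.567, -11.82], TCP at [129.87, -560.156, 224.714] pointing down, gripper open.
Joint ranges: [-171.53, 171.53], [-51.25, 118.39], [17.06, 147.69], [-65.23, 245.23], [0, 150.52], [-178.68, 178.68]. Speed limits (degrees/s): [147.25, 147.25, 172.46, 180, 180, 180].

### API

Orientations are given as [roll, pitch, yaw] about the fixed x, y, z axes, in that order (R = Rz(yaw) Ry(pitch) Rx(roll)).
In Python, from rig import bot gives the robot as it stands. The module is installed in compiled form; this text tells all that it offers.
- The arm moves only by the shell command python3 -m creep 'ROWS' [FORCE]. ROWS is JSON, a list of rows, each a list of 7 numbers: the turn, a rotation vector about the tool's x, y, z in rad, then the shift along the tool's x, y, z in mm, then the gripper command: -1 is fully open, 1 is shut, values between are in proportion. In form: [[wx, wy, wz, tx, ty, tz, hand], ...]. A call has 1 to 10 rows; each row shifts and turns the commanded pose from where the row before left it, along the tool's axes as they then stand; what a row does not reach is not made up. A row lasts 1/10 s, in which the tool goes at most 50 mm and 8.59 degrees, less where a joint would pass 70% of its speed; a pose out of reach is approached as far as the arm can. A call is refused whole if a number of a shift passes 50 or a number of a turn 0.15, either way. A call with a gripper value outside its range is refused whole. The fingers move at their own pace and stop on an object; FORCE is the grip in N (left out, the last holds). Time passes only in rows, so rows that do not move let the fingers close. It gives the time, the measured TCP pose, the force and the opening at its end, in the units of the state.
- bot.sense(): the state, without advancing time (a new reading comes with each control period).
- bot.grab_frame(name): name is "side" or "top" or "wrist"; returns a dict with "image" (420x560x3 uint8, red, green, blue), "vertical_fov" (degrees; the focal length in pixels is half the picture's height over the tangent of half this angle, whatever the lens; pixels are square), "cx", "cy" (the principal point, pixels), "pose" (4x4, takes a point from camera to world coordinates). Camera axes: x right, y down, z forward; pixel columns grow to the right and rows downward; lengths in mm; the calibration is good to about 2 mm. A picture is of the moment at which its call begins. There is no depth.
- bot.hand_in(): hands the job in, once; it reports no verdict.
Trained networks look in a picture, given as the dict that the camera call returned (one of the last four; its "shot" number tells which), for a name from the list of things; names that differ only in an ending like _2 or _b are one class to them, and where a whole thing is asked for, a point or a joint stands for the part that bears it (a point fixed in the world has none). Each returns a list of dicts, best first, with "conf" (0 to 1); they miss things now and then, are a little off and sometimes report something else, mostly with a low value. They report only what shows in the picture. A call takes as long as a camera call.
- bot.recognise(picture, query): "extent" ([centre column, centre row, width, height] in pixels, round what is visible of it).
- bot.landmark_of(picture, query): "xy" ([column, row] in pixels: a listed point, or the origin of a listed thing).
The state is a dict: "clock": time; "joint_pos": joint angles; "qd": joint speeds; "joint_efforts": joint torques, N m; "position": TCP position; "eef_rot": TCP orientation; "contact_force": force on the tool from outside, world axes, zero at the start; "moment": the same for the moment, N m; "gripper_width": finger opening in mm.
Only numpy, scipy, OpenCV 4.12 (cv2) and the standard library are available. Lean on these libraries where they do the work, as an engineer would, in place of code of your own. Each camera call takes 0.05 s, during which the arm holds its last target.

## Working session

There is one attempt and no reset: what is moved stays moved. The work goes in short steps, Python scripts to look and compute and a shell command to move; the robot and the scene stay as the last step left them, time stands still between calls to the robot, and variables do not carry over. Pictures are saved under pics/ and viewed, and the job is handed in when it is done.

```bash
mkdir -p pics; ls; cat > h.py <<'E'
import numpy as np, cv2
from rig import bot
def f_of(p): return 210/np.tan(np.radians(p["vertical_fov"]/2))
def ray(p,xy):
    f=f_of(p); d=np.array([(xy[0]-p["cx"])/f,(xy[1]-p["cy"])/f,1]); T=np.array(p["pose"]); return T[:3,3],T[:3,:3]@d
def atz(p,xy,z):
    o,d=ray(p,xy); return o+d*(z-o[2])/d[2]
def proj(p,X):
    T=np.array(p["pose"]); c=T[:3,:3].T@(np.array(X)-T[:3,3]); f=f_of(p); return [p["cx"]+f*c[0]/c[2],p["cy"]+f*c[1]/c[2]]
def tri(obs):
    A=np.zeros((3,3));b=np.zeros(3)
    for p,xy in obs:
        o,d=ray(p,xy); d=d/np.linalg.norm(d); M=np.eye(3)-np.outer(d,d); A+=M;b+=M@o
    return np.linalg.solve(A,b)
def save(p,n): cv2.imwrite("pics/"+n+".png",cv2.cvtColor(p["image"],cv2.COLOR_RGB2BGR))
E
python3 - <<'E'
from h import *
print(bot.sense(), bot.tip_reach)
P={}
for n in ["side","top","wrist"]:
    p=bot.grab_frame(n); P[n]=p; save(p,n+"0"); print(n,p["vertical_fov"],p["cx"],p["cy"],np.round(p["pose"],3).tolist())
for q in ["axle_handle","axle_shank","block_mouth","stand","stand_bore","spool_center","axle","pliers_green","tweezers","ring_box","burnisher","thread_reel"]:
    for n in P:
        r=bot.landmark_of(P[n],q)[:2]
        print(q,n,[(np.round(a["xy"],1).tolist(),round(a["conf"],2)) for a in r])
E
```

```text
pics
{'clock': 0.0, 'joint_pos': array([-8.87663423e+01,  1.04018269e+01,  9.21308583e+01,  1.86498800e-03,
        7.75657169e+01, -1.18202809e+01]), 'qd': array([-0.07678257,  0.0645974 ,  0.06271669,  0.00915368,  0.08459081,
        0.0991271 ]), 'joint_efforts': array([-7.19832660e-04, -4.33870983e+01, -3.41842103e+01,  7.01211230e-02,
        3.85639630e-02, -1.37491124e-04]), 'position': array([ 129.88803488, -559.57898719,  223.81752718]), 'eef_rot': array([-89.97806109,   0.0959426 , -76.94644611]), 'contact_force': array([-0.05089738, -0.1397065 , -0.4379534 ]), 'moment': array([ 0.04410078, -0.03634013,  0.0193866 ]), 'gripper_width': 87.9325495867017} 11.0
side 56.5986264817038 280.43019731118125 207.84092022931168 [[0.951, -0.15, 0.269, 300.058], [-0.308, -0.485, 0.819, -740.498], [0.007, -0.862, -0.507, 539.093], [0.0, 0.0, 0.0, 1.0]]
top 48.239074610170725 282.38713288658136 208.6268480155278 [[-0.029, -0.981, 0.193, 358.781], [-1.0, 0.028, -0.003, -36.093], [-0.002, -0.193, -0.981, 966.07], [0.0, 0.0, 0.0, 1.0]]
wrist 59.03207361548453 280.58614848263414 209.283677612
[... 616 characters left out ...]
side [([271.7, 235.1], 0.78)]
spool_center top [([356.8, 230.7], 0.57)]
spool_center wrist []
axle side [([255.3, 197.0], 0.47), ([328.5, 321.3], 0.16)]
axle top [([172.9, 225.2], 0.48)]
axle wrist []
pliers_green side [([326.8, 250.1], 0.64)]
pliers_green top [([298.9, 169.8], 0.6)]
pliers_green wrist []
tweezers side [([326.8, 323.4], 0.67)]
tweezers top [([398.0, 205.2], 0.63)]
tweezers wrist []
ring_box side [([297.3, 224.2], 0.46)]
ring_box top [([245.8, 186.5], 0.81)]
ring_box wrist []
burnisher side [([232.7, 252.9], 0.58)]
burnisher top [([280.8, 274.5], 0.48)]
burnisher wrist []
thread_reel side []
thread_reel top [([351.1, 170.1], 0.57), ([174.4, 224.3], 0.41)]
thread_reel wrist []
```

View pics/side0.png

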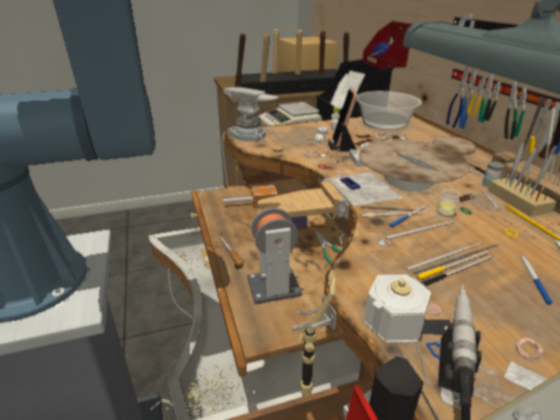

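View pics/top0.png

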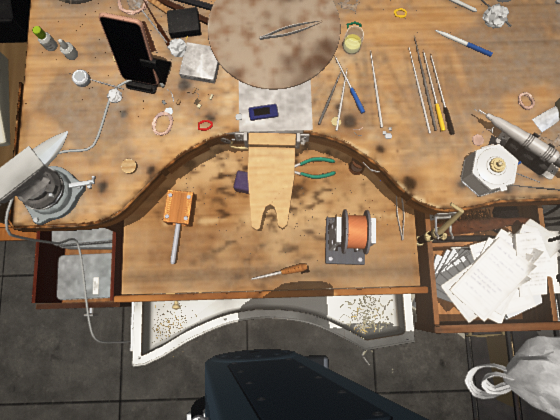

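```bash
python3 - <<'E'
from h import *
import cv2
for n,r in [("top",(130,130,300,180)),("side",(190,140,200,200))]:
    p=bot.grab_frame(n); x,y,w,h=r
    c=p["image"][y:y+h,x:x+w]; s=min(800/w,600/h); 
    cv2.imwrite(f"pics/{n}_z.png",cv2.cvtColor(cv2.resize(c,(int(w*s),int(h*s)),interpolation=cv2.INTER_CUBIC),cv2.COLOR_RGB2BGR)); print(s)
E
```

```text
2.6666666666666665
3.0
```

View pics/top_z.png

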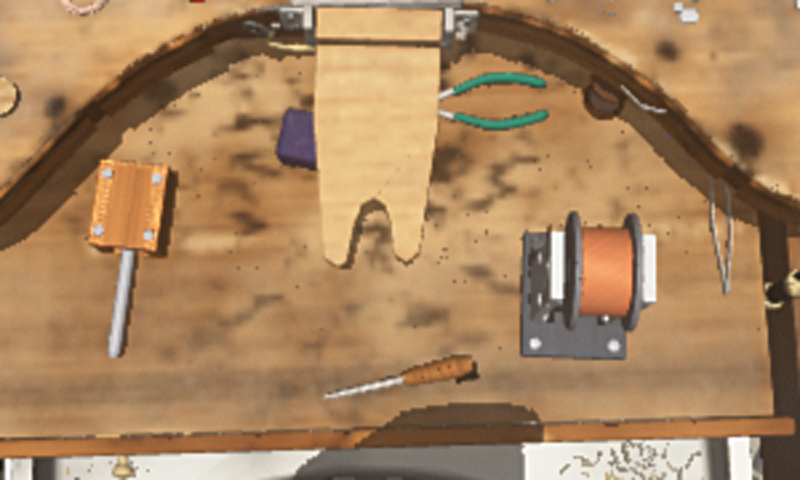

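View pics/side_z.png

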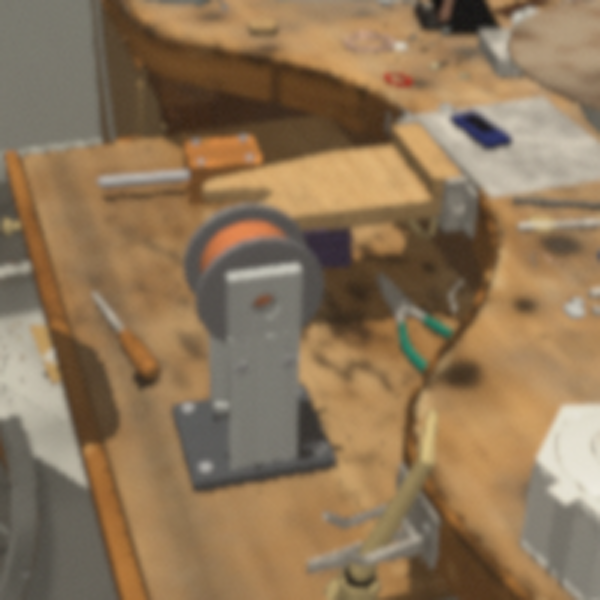

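```bash
python3 - <<'E'
from h import *
t=bot.grab_frame("top"); s=bot.grab_frame("side")
for q,z in [("axle_shank",17),("block_mouth",19),("stand",0),("stand_bore",135),("spool_center",135),("axle",17),("pliers_green",0),("tweezers",0),("ring_box",0),("burnisher",0),("thread_reel",0)]:
    a=bot.landmark_of(t,q);b=bot.landmark_of(s,q)
    print(q, atz(t,a[0]["xy"],z).round(1) if a else 0, atz(s,b[0]["xy"],z).round(1) if b else 0, tri([(t,a[0]["xy"]),(s,b[0]["xy"])]).round(1) if a and b else 0, [round(x[0]["conf"],2) for x in (a,b) if x])
# shank endpoints from picture: upper end / tip in top
E
```

```text
axle_shank [491.5 175.3  17. ] [488.6 173.3  17. ] [490.4 175.8  15.6] [0.73, 0.56]
block_mouth [520.6 172.8  19. ] [518.7 179.7  19. ] [518.4 172.1  23.4] [0.83, 0.86]
stand [ 475.3 -160.3    0. ] 0 0 [0.65]
stand_bore [ 477.9 -165.8  135. ] [ 477.2 -155.1  135. ] [ 475.7 -164.5  141.5] [0.59, 0.57]
spool_center [ 476.5 -165.9  135. ] [ 472.4 -177.9  135. ] [ 476.7 -166.9  127.2] [0.78, 0.75]
axle [526.7 179.5  17. ] [527.  163.1  17. ] [530.2 181.8   6.2] [0.46, 0.51]
pliers_green [628.9 -81.6   0. ] [627.8 -96.1   0. ] [633.4 -82.5 -11.5] [0.83, 0.58]
tweezers [ 543.1 -280.7    0. ] [526.1 219.1   0. ] [ 459.9 -212.2  247.7] [0.4, 0.63]
ring_box [601.7  39.5   0. ] [529.7 202.5   0. ] [531.6  34.9 103.4] [0.78, 0.74]
burnisher [407.9 -32.7   0. ] [419.2 -27.7   0. ] [412.9 -33.4   4.6] [0.72, 0.65]
thread_reel [ 640.5 -193.9    0. ] 0 0 [0.74]
```

```bash
python3 - <<'E'
from h import *
t=bot.grab_frame("top")
z=lambda a,b:(130+a/2.667,130+b/2.667)
print("mouth end",atz(t,z(126,250),17),"tip",atz(t,z(116,356),17))
for q in [(522,233),(522,357),(625,360)]: print("base",atz(t,z(*q),10).round(1))
print("rail",atz(t,z(200,430),0).round(1),atz(t,z(200,445),0).round(1), "burn", atz(t,z(325,396),5).round(1),atz(t,z(475,365),8).round(1))
# block top corners
for q in [(103,162),(168,166),(158,253),(88,247)]: print("blk",atz(t,z(*q),40).round(1))
# segmentation of shank: sub-picture
im=t["image"].astype(int)[220:270,160:195]
sat=im.max(2)-im.min(2)
m=(sat<35)&(im.mean(2)>90)
ys,xs=np.nonzero(m)
for r in range(0,50,3):
    c=xs[ys==r]; print(r+220,(c+160).tolist())
for r in bot.recognise(t,"axle")[:2]+bot.recognise(t,"stand")[:1]: print(r)
E
```

```text
mouth end [519.72536982 177.26693072  17.        ] tip [438.69702752 183.64265273  17.        ]
base [ 525.4 -128.2   10. ]
base [ 429.6 -123.8   10. ]
base [ 425.1 -202.    10. ]
rail [382.1 122.7   0. ] [370.9 122.7   0. ] burn [404.8  26.9   5. ] [424.8 -87.9   8. ]
blk [584.2 190.6  40. ]
blk [579.6 141.1  40. ]
blk [512.9 148.1  40. ]
blk [518.9 200.7  40. ]
220 []
223 [176, 177]
226 [176, 177, 178, 179]
229 [175, 176, 177, 178, 179]
232 [175, 176, 177, 178]
235 [174, 175, 176, 177, 178]
238 [174, 175, 176, 177, 178]
241 [173, 174, 175, 176, 177]
244 [173, 174, 175, 176, 177]
247 [172, 173, 174, 175, 176]
250 [172, 173, 174, 175, 176]
253 [172, 173, 174, 175]
256 [171, 172, 173, 174, 175]
259 [171, 172, 173, 174, 175]
262 [171, 172, 173, 174]
265 []
268 []
{'extent': [175.1, 243.0, 11.0, 37.3], 'conf': 0.73}
{'extent': [351.3, 241.4, 48.6, 47.2], 'conf': 0.75}
```

```bash
python3 -m creep '[[0,0.12,0,0,0,0,-1],[0,0.12,0,0,0,0,-1],[0,0.118,0,0,0,0,-1],[0,0,0,-39,0,13.3,-1],[0,0,0,-39,0,13.3,-1],[0,0,0,-39,0,13.3,-1],[0,0,0,-39,0,13.3,-1],[0,0,0,-39,0,13.3,-1],[0,0,0,-39,0,13.3,-1],[0,0,0,-39,0,13.3,-1]]' 60
```

```text
clock: 4.4
position: [258.1, -300.1, 224.9]
eef_rot: [-90.0, -0.0, -97.5]
contact_force: [0.8, 0.0, -0.5]
gripper_width: 88.2
```

```bash
python3 -m creep '[[0,0,0,-39,0,13.3,-1],[0,0,0,-39,0,13.3,-1],[0,0,0,-39,0,13.3,-1],[0,0,0,-39,0,13.3,-1],[0,0,0,-39,0,13.3,-1],[0,0,0,-39,0,13.3,-1],[0,0,0,-39,0,13.3,-1],[0,0,0,-39,0,13.3,-1],[0,0,0,-39,0,13.3,-1],[0,0,0,-39,0,13.3,-1]]'
```

```text
clock: 5.4
position: [440.7, 69.7, 225.0]
eef_rot: [-89.9, -0.0, -97.4]
contact_force: [0.5, -0.6, 0.3]
gripper_width: 87.9
```

```bash
python3 -m creep '[[0,0,0,-39,0,13.3,-1],[0,0,0,-39,0,13.3,-1],[0,0,0,-39,0,13.3,-1],[0,0,0,0,0,0,-1],[0,0,0,0,0,0,-1]]'
python3 - <<'E'
from h import *
p=bot.grab_frame("wrist"); save(p,"w1"); print(np.round(p["pose"],3).tolist())
for q,z in [("axle_shank",17),("block_mouth",19)]:
    for a in bot.landmark_of(p,q)[:2]: print(q,a["xy"],a["conf"],atz(p,a["xy"],z).round(1))
E
```

```text
clock: 5.9
position: [494.6, 179.3, 224.3]
eef_rot: [-90.1, -0.0, -97.3]
contact_force: [0.3, -0.1, 0.7]
gripper_width: 88.0
[[-0.128, -0.954, -0.27, 563.419], [-0.992, 0.123, 0.033, 171.59], [0.002, 0.272, -0.962, 384.289], [0.0, 0.0, 0.0, 1.0]]
axle_shank [281.3, 184.5] 0.82 [485.9 180.2  17. ]
block_mouth [281.6, 153.8] 0.56 [516.8 176.   19. ]
```

View pics/w1.png

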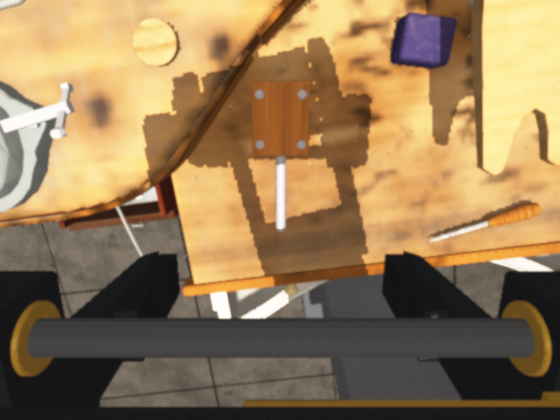

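```bash
python3 - <<'E'
from h import *
p=bot.grab_frame("wrist")
im=p["image"].astype(int)
for r in range(152,234,6):
    row=im[r,265:298]; sat=row.max(1)-row.min(1); c=np.nonzero((sat<30)&(row.mean(1)>110))[0]+265
    if len(c): print(r,c.min(),c.max(),atz(p,((c.min()+c.max())/2+.0,r),17).round(1))
E
```

```text
158 275 283 [512.8 177.6  17. ]
164 275 282 [506.9 178.8  17. ]
170 275 283 [500.9 179.1  17. ]
176 275 283 [494.9 179.9  17. ]
182 275 283 [488.8 180.7  17. ]
188 275 283 [482.7 181.6  17. ]
194 275 283 [476.5 182.4  17. ]
200 275 283 [470.2 183.2  17. ]
206 275 283 [463.9 184.1  17. ]
212 275 283 [457.5 184.9  17. ]
218 275 283 [451.1 185.8  17. ]
224 275 283 [444.6 186.6  17. ]
230 277 281 [438.1 187.5  17. ]
```

```bash
python3 -m creep '[[0,0,0,-0.5,45,0,-1],[0,0,0,0,45,0,-1],[0,0,0,0,45,0,0],[0,0,0,0,40,0,0],[0,0,0,0,25,0,0],[0,0,0,0,9.5,0,0],[0,0,0,0,0,0,0.5],[0,0,0,0,0,0,1],[0,0,0,0,0,0,1],[0,0,0,0,0,0,1]]' 60; python3 -m creep '[[0,0,0,0,0,0,1],[0,0,0,0,0,0,1]]'
```

```text
clock: 7.1
position: [496.2, 179.3, 16.8]
eef_rot: [-89.8, 0.0, -97.5]
contact_force: [-0.1, -0.3, 0.1]
gripper_width: 26.3
clock: 7.3
position: [495.3, 179.3, 15.8]
eef_rot: [-89.9, 0.0, -97.5]
contact_force: [0.0, -0.4, 0.3]
gripper_width: 10.2
```

```bash
python3 -m creep '[[0,0,0,0,0,0,1],[0,0,0,0,-1,0,1],[0,0,0,0,0,-5,1],[0,0,0,0,0,-10,1],[0,0,0,0,0,-10,1],[0,0,0,0,0,-10,1],[0,0,0,0,0,-10,1],[0,0,0,0,0,-10,1],[0,0,0,0,0,-10,1],[0,0,0,0,0,-8,1]]'; python3 - <<'E'
from h import *
p=bot.grab_frame("top"); s=bot.grab_frame("side"); 
import cv2
a=cv2.resize(p["image"][180:300,120:240],(500,500)); b=cv2.resize(s["image"][150:250,170:270],(300,300))
print(bot.sense()["contact_force"],bot.sense()["gripper_width"])
o=np.zeros((500,800,3),np.uint8); o[:,:500]=a; o[:300,500:]=b; save({"image":o},"pull")
E
```

```text
clock: 8.3
position: [421.5, 188.8, 16.2]
eef_rot: [-90.0, -0.0, -97.4]
contact_force: [-0.4, 0.4, 0.4]
gripper_width: 0.4
[-0.87253134 -0.37908989 -0.26102927] 0.6950148865776951
```

View pics/pull.png

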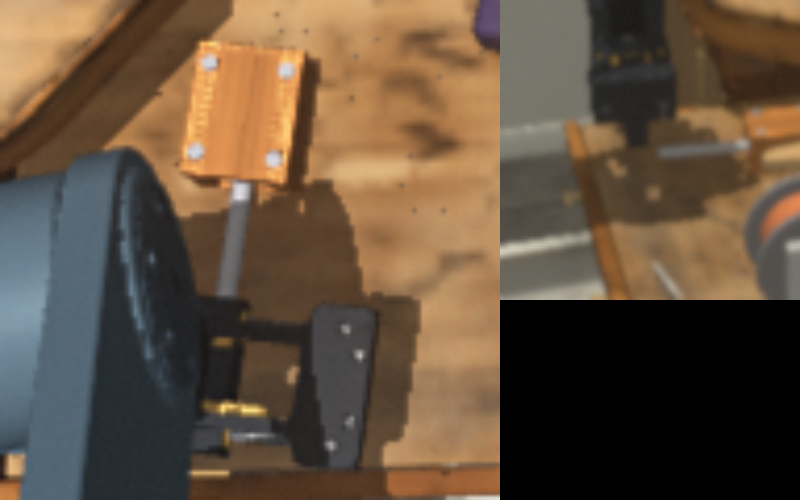

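```bash
python3 - <<'E'
from h import *
t=bot.grab_frame("top"); im=t["image"].astype(int)
for r in range(221,256,3):
    row=im[r,165:186]; sat=row.max(1)-row.min(1); c=np.nonzero((sat<35)&(row.mean(1)>80))[0]+165
    if len(c): print(r,c.min(),c.max(),atz(t,((c.min()+c.max())/2,r),17).round(1))
E
python3 -m creep '[[0,0,0,0,0,0,-0.3],[0,0,0,0,0,0,-0.3],[0,0,0,0,0,0,-0.3],[0,0,0,0,0,10,-0.3],[0,0,0,0,0,25,-0.3],[0,0,0,0,0,25,-0.3],[0,0,0,0,0,12,0.6],[0,0,0,0,0,0,1],[0,0,0,0,0,0,1],[0,0,0,0,0,0,1]]' 60;  python3 -m creep '[[0,0,0,0,0,0,1],[0,0,0,0,0,0,1],[0,0,0,0,0,0,1]]'
```

```text
224 176 180 [519.1 175.7  17. ]
227 175 179 [513.  177.7  17. ]
230 175 178 [506.8 178.6  17. ]
233 175 178 [500.6 178.5  17. ]
236 174 178 [494.4 179.4  17. ]
239 174 177 [488.3 180.4  17. ]
242 173 177 [482.2 181.3  17. ]
245 173 176 [476.1 182.2  17. ]
248 172 176 [470.  183.1  17. ]
251 175 175 [463.8 181.   17. ]
clock: 9.45
position: [492.6, 179.4, 15.8]
eef_rot: [-90.1, -0.0, -97.4]
contact_force: [-0.2, -0.2, 0.2]
gripper_width: 18.5
clock: 9.75
position: [493.7, 179.5, 16.3]
eef_rot: [-90.0, 0.0, -97.4]
contact_force: [0.7, -0.3, -0.6]
gripper_width: 0.2
```

```bash
python3 - <<'E'
from h import *
import cv2
t=bot.grab_frame("top"); s=bot.grab_frame("side"); w=bot.grab_frame("wrist")
a=cv2.resize(t["image"][190:290,130:230],(400,400)); b=cv2.resize(s["image"][150:250,190:290],(400,400))
save({"image":np.hstack([a,b])},"chk"); save(w,"w2")
E
```

```text
(no output)
```

View pics/chk.png

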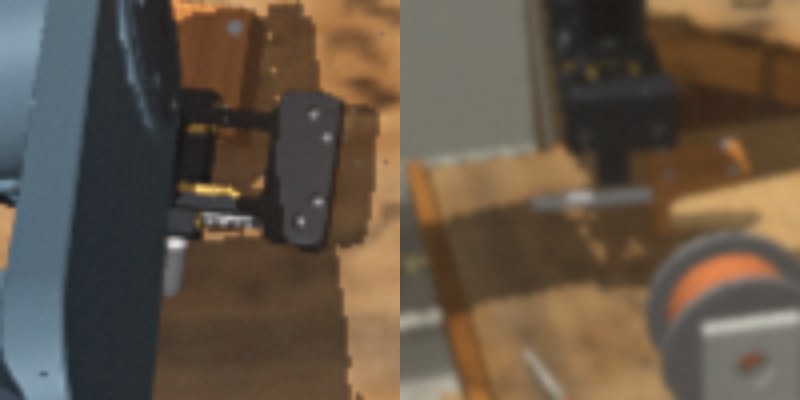

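View pics/w2.png

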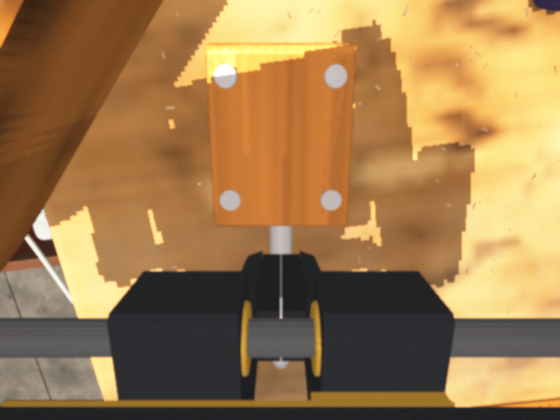

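```bash
python3 - <<'E'
from h import *
s=bot.grab_frame("side");w=bot.grab_frame("wrist")
x=bot.sense()["position"]; print(x, np.round(w["pose"],2).tolist())
for z in (0,5,12,17,22,30,40): 
  print(z,np.round(proj(s,[x[0],x[1],z]),1),np.round(proj(w,[x[0],x[1],z]),1),np.round(proj(w,[x[0]+8.9,x[1]-1.2,z]),1))
import cv2
save({"image":cv2.resize(s["image"][170:230,210:280],(700,600),interpolation=cv2.INTER_CUBIC)},"chk2")
E
```

```text
[493.96215645 179.37474781  16.2581976 ] [[-0.13, -0.95, -0.27, 562.54], [-0.99, 0.13, 0.03, 171.45], [0.0, 0.27, -0.96, 176.36], [0.0, 0.0, 0.0, 1.0]]
0 [243.3 204.1] [282.3 245.9] [282.3 229.1]
5 [243.2 202.6] [282.3 249.6] [282.4 232.4]
12 [243.1 200.4] [282.4 255.1] [282.5 237.3]
17 [243.  198.8] [282.5 259.3] [282.6 241.1]
22 [242.9 197.2] [282.5 263.7] [282.6 245.1]
30 [242.8 194.6] [282.6 271.4] [282.7 252. ]
40 [242.7 191.4] [282.8 282.1] [282.9 261.6]
```

View pics/chk2.png

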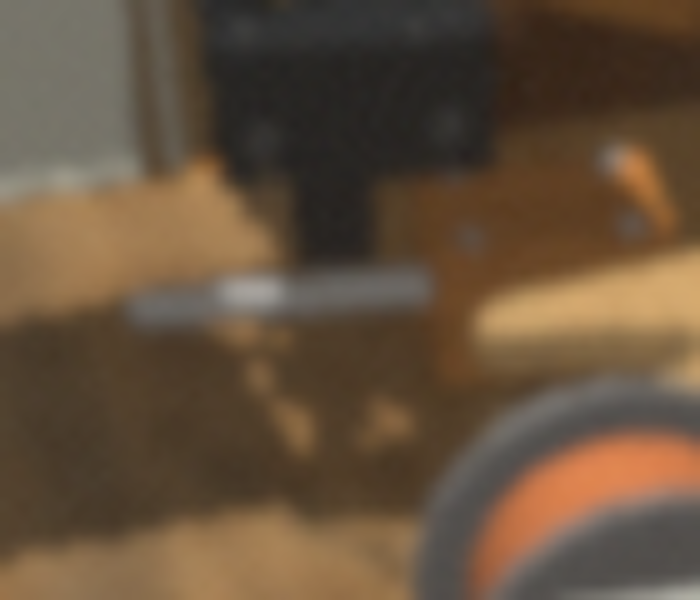

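```bash
python3 -m creep '[[0,0,0,0,-30,0,1],[0,0,0,0,-30,0,1],[0,0,0,0,0,0,1]]'; python3 - <<'E'
from h import *
s=bot.grab_frame("side");w=bot.grab_frame("wrist")
x=bot.sense()["position"]; print(x)
for d in (-40,-20,0,11): print(d,np.round(proj(s,[x[0],x[1],x[2]-d]),1),np.round(proj(w,[x[0],x[1],x[2]-d]),1),np.round(proj(w,[x[0]+8.9,x[1]-1.2,x[2]-d]),1))
import cv2
a=cv2.resize(s["image"][160:220,210:260],(500,600),interpolation=cv2.INTER_CUBIC)
b=cv2.resize(w["image"][200:420,230:330],(272,600),interpolation=cv2.INTER_CUBIC)
save({"image":np.hstack([a,b])},"chk3")
E
```

```text
clock: 10.3
position: [497.1, 179.8, 80.1]
eef_rot: [-89.6, 0.1, -97.5]
contact_force: [0.7, 0.9, 0.3]
gripper_width: 0.4
[494.45868776 179.39959272  76.73060081]
-40 [241.6 165.4] [283.9 303.5] [284.1 281.2]
-20 [241.9 172.4] [283.5 279. ] [283.6 259.1]
0 [242.3 179.2] [283.2 260. ] [283.3 242.1]
11 [242.4 182.9] [283.  251.2] [283.2 234.2]
```

View pics/chk3.png

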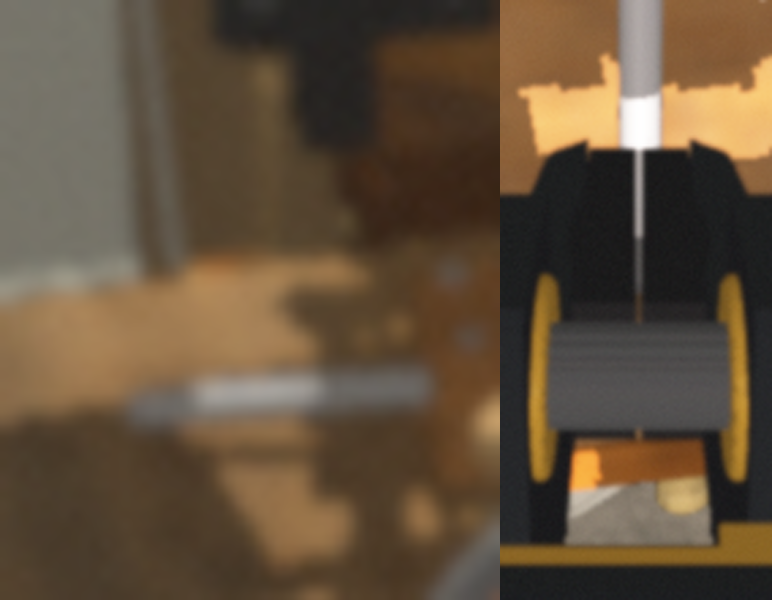

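```bash
python3 -m creep '[[0,0,0,0,0,0,-0.3],[0,0,0,0,0,0,-0.3],[0,0,0,0,0,0,-0.3],[0,0,0,0,20,0,-0.3],[0,0,0,0,25,0,-0.3],[0,0,0,0,20,0,-0.3],[0,0,0,0,5,0,-0.3],[0,0,0,0,5,0,-0.3],[0,0,0,0,5,0,-0.3],[0,0,0,0,0,0,-0.3]]' 60; python3 - <<'E'
from h import *
import cv2
s=bot.grab_frame("side");w=bot.grab_frame("wrist");print(bot.sense()["position"])
a=cv2.resize(s["image"][170:230,210:280],(700,600),interpolation=cv2.INTER_CUBIC)
save({"image":a},"chk4"); save(w,"w4")
E
```

```text
clock: 11.4
position: [494.1, 179.4, -3.7]
eef_rot: [-90.0, 0.0, -97.5]
contact_force: [0.1, 0.7, 0.5]
gripper_width: 57.0
[494.47885536 179.41185105  -3.19110855]
```

View pics/chk4.png

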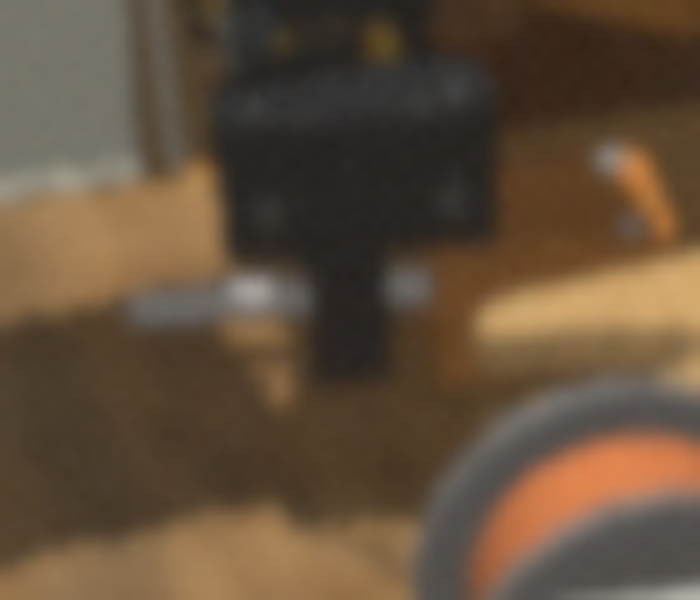

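View pics/w4.png

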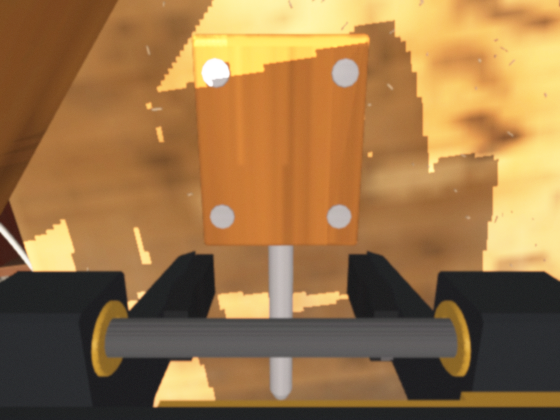

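```bash
python3 -m creep '[[0,0,0,0,2,0,1],[0,0,0,0,0,0,1],[0,0,0,0,0,0,1],[0,0,0,0,0,0,1],[0,0,0,0,0,0,1],[0,0,0,0,0,0,1],[0,0,0,0,0,0,1]]' 60; python3 -m creep '[[0,0,0,0,0,-3,1],[0,0,0,0,0,-5,1],[0,0,0,0,0,-5,1]]'
```

```text
clock: 12.2
position: [494.0, 179.3, -5.7]
eef_rot: [-90.0, 0.0, -97.5]
contact_force: [-0.5, -0.9, 0.5]
gripper_width: 8.3
clock: 12.5
position: [480.7, 181.1, -5.8]
eef_rot: [-90.0, 0.0, -97.5]
contact_force: [0.5, 0.4, -0.4]
gripper_width: 8.2
```

```bash
python3 -m creep '[[0,0,0,0,0,-8,1],[0,0,0,0,0,-10,1],[0,0,0,0,0,-10,1],[0,0,0,0,0,-10,1],[0,0,0,0,0,-10,1],[0,0,0,0,0,-8,1],[0,0,0,0,0,-5,1],[0,0,0,0,0,0,1]]' ; python3 - <<'E'
from h import *
import cv2
s=bot.grab_frame("side");w=bot.grab_frame("wrist")
a=cv2.resize(s["image"][160:220,200:280],(800,600),interpolation=cv2.INTER_CUBIC)
save({"image":a},"chk5"); save(w,"w5")
E
```

```text
clock: 13.3
position: [419.7, 189.0, -5.9]
eef_rot: [-90.0, -0.0, -97.4]
contact_force: [0.1, 0.6, -1.3]
gripper_width: 8.3
```

View pics/chk5.png

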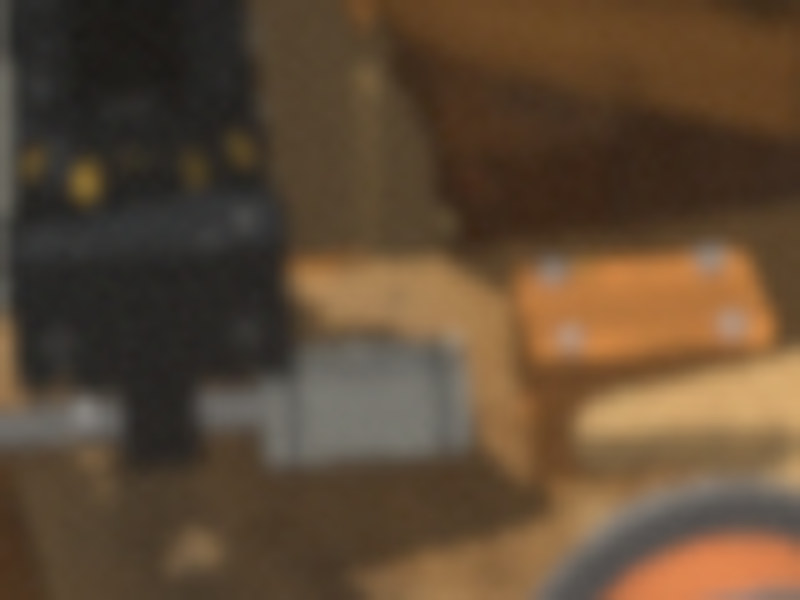

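View pics/w5.png

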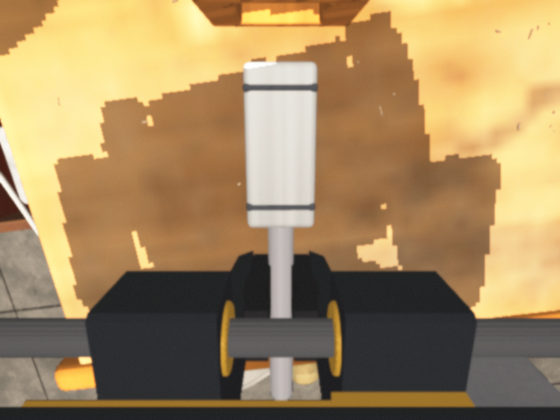

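```bash
python3 -m creep '[[0,0,0,0,-15,0,1],[0,0,0,0,-30,0,1],[0,0,0,0,-15,0,1],[0,-0.15,0,0,0,0,1],[0,-0.15,0,0,0,0,1],[0,-0.15,0,0,0,0,1],[0,-0.15,0,0,0,0,1],[0,-0.15,0,0,0,0,1],[0,-0.15,0,0,0,0,1],[0,-0.15,0,0,0,0,1]]'; python3 -m creep '[[0,-0.15,0,0,0,0,1],[0,-0.15,0,0,0,0,1],[0,-0.15,0,0,0,0,1],[0,-0.15,0,0,0,0,1],[0,0,0,8.6,0,-35,1],[0,0,0,8.6,0,-35,1],[0,0,0,8.6,0,-35,1],[0,0,0,0,0,0,1]]'; python3 - <<'E'
from h import *
s=bot.grab_frame("side");w=bot.grab_frame("wrist");save(s,"s6");save(w,"w6")
for z in (0,5,10,15): print(z,proj(s,[491,149,z]),proj(s,[491,140,z]))
E
```

```text
clock: 14.4
position: [421.2, 188.8, 54.3]
eef_rot: [-90.0, -0.0, -37.0]
contact_force: [-0.1, -0.0, -0.1]
gripper_width: 8.2
clock: 15.2
position: [442.9, 79.4, 54.7]
eef_rot: [-90.1, -0.1, -3.2]
contact_force: [1.4, 0.9, -0.5]
gripper_width: 8.1
0 [np.float64(244.77709296832955), np.float64(209.66978538103092)] [np.float64(245.55958260109273), np.float64(211.30910694262406)]
5 [np.float64(244.70478713920542), np.float64(208.07446261345535)] [np.float64(245.48866824645714), np.float64(209.706500094333)]
10 [np.float64(244.6321313790133), np.float64(206.47141912672686)] [np.float64(245.41740826469425), np.float64(208.0960823535368)]
15 [np.float64(244.55912314130336), np.float64(204.8605987371393)] [np.float64(245.34580012282046), np.float64(206.4777964768613)]
```

View pics/s6.png

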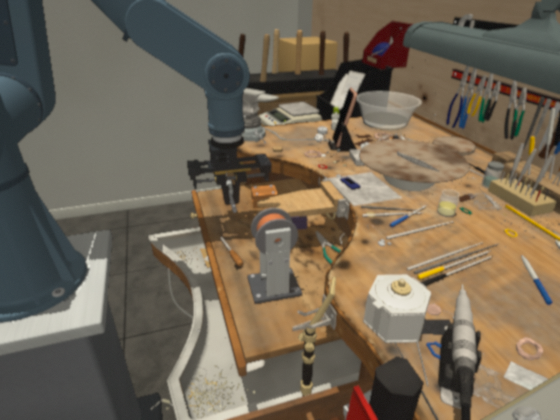

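View pics/w6.png

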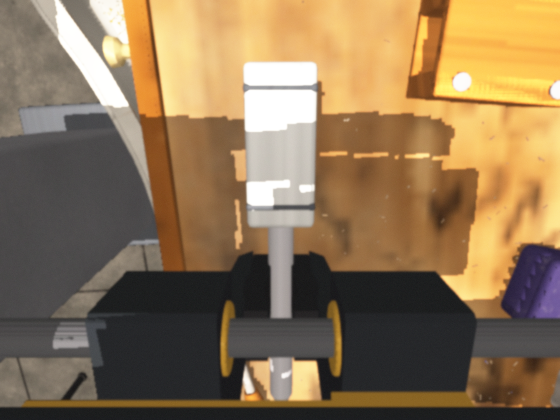

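```bash
python3 -m creep '[[0,0,0,0,25,0,1],[0,0,0,0,25,0,1],[0,0,0,0,10,0,1],[0,0,0,0,3.5,0,1],[0,0,0,0,0,0,1],[0,0,0,0,0,0,0.5],[0,0,0,0,0,0,0.2],[0,0,0,0,0,0,0.2],[0,0,0,0,0,0,0.2]]'; python3 -m creep '[[0,0,0,0,-20,0,0.2],[0,0,0,0,-30,0,0],[0,0,0,0,0,28,0],[0,0,0,0,0,28,0],[0,0,0,0,0,0,0],[0,0,0,0,0,0,0]]'; python3 - <<'E'
from h import *
s=bot.grab_frame("side");w=bot.grab_frame("wrist");t=bot.grab_frame("top");save(t,"t7");save(w,"w7");save({"image":cv2.resize(s["image"][160:260,180:280],(600,600))},"s7")
for n,p in (("w",w),("t",t),("s",s)):
  for q in ("axle_handle","axle_shank"):
    for a in bot.landmark_of(p,q)[:1]: print(n,q,a["xy"],a["conf"],atz(p,a["xy"],12).round(1))
E
```

```text
clock: 16.2
position: [441.5, 82.7, -8.8]
eef_rot: [-90.0, -0.1, -2.9]
contact_force: [-1.2, 0.3, -0.6]
gripper_width: 35.1
clock: 16.8
position: [443.7, 138.9, 40.8]
eef_rot: [-90.0, -0.0, -2.8]
contact_force: [-0.3, -0.5, -0.7]
gripper_width: 44.5
w axle_handle [280.4, 238.7] 0.89 [442.9 139.3  12. ]
t axle_handle [196.6, 258.7] 0.78 [447.5 138.   12. ]
t axle_shank [226.7, 258.7] 0.9 [445.7  76.9  12. ]
s axle_handle [227.0, 210.6] 0.67 [441.1 138.4  12. ]
s axle_shank [231.3, 222.4] 0.77 [440.1  78.5  12. ]
```

View pics/w7.png

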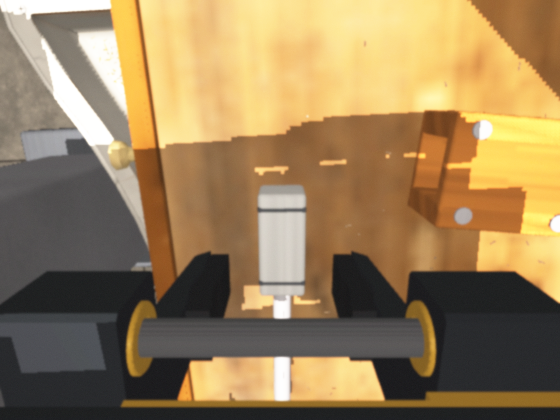

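View pics/s7.png

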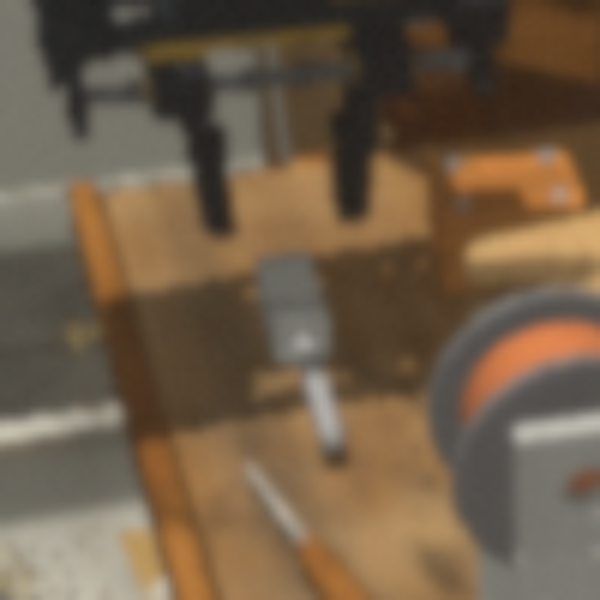

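```bash
python3 -m creep '[[0,0,0,0,20,4,0],[0,0,0,0,20,0,0],[0,0,0,0,8,0,0],[0,0,0,0,2,0,0.3],[0,0,0,0,0,0,1],[0,0,0,0,0,0,1],[0,0,0,0,0,0,1],[0,0,0,0,0,0,1],[0,0,0,0,0,0,1]]' 60;python3 -m creep '[[0,0,0,0,0,0,1],[0,0,0,0,-20,0,1],[0,0,0,0,-30,0,1],[0,0,0,0,-40,0,1],[0,0,0,0,-40,0,1],[0,0,0,0,-10,0,1],[0,0,0,0,0,0,1]]'
```

```text
clock: 18.15
position: [444.6, 142.7, -8.7]
eef_rot: [-90.0, -0.1, -2.9]
contact_force: [-0.9, -0.2, 3.5]
gripper_width: 23.5
clock: 18.85
position: [445.3, 142.8, 132.2]
eef_rot: [-90.0, -0.2, -2.9]
contact_force: [-0.1, 0.2, -1.2]
gripper_width: 23.7
```

```bash
python3 - <<'E'
from h import *
s=bot.grab_frame("side");t=bot.grab_frame("top")
save({"image":cv2.resize(s["image"][200:275,250:310],(480,600),interpolation=cv2.INTER_CUBIC)},"s8")
save({"image":cv2.resize(t["image"][205:275,320:390],(600,600),interpolation=cv2.INTER_CUBIC)},"t8")
for p in (s,t):
  for q in ("stand_bore","spool_center","stand"):
    for a in bot.landmark_of(p,q)[:1]: print(q,np.round(a["xy"],1),a["conf"],atz(p,a["xy"],0 if q=="stand" else 135).round(1))
E
```

```text
stand_bore [274.  228.3] 0.62 [ 479.6 -156.6  135. ]
spool_center [270.  236.2] 0.92 [ 465.  -179.2  135. ]
stand_bore [352.9 232.5] 0.62 [ 474.8 -163.5  135. ]
spool_center [355.2 228.9] 0.72 [ 481.1 -167.9  135. ]
stand [345.2 240.9] 0.88 [ 476.5 -167.2    0. ]
```

View pics/s8.png

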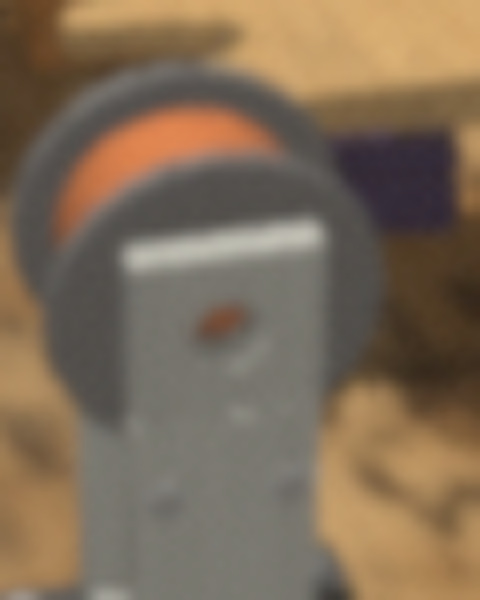

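View pics/t8.png

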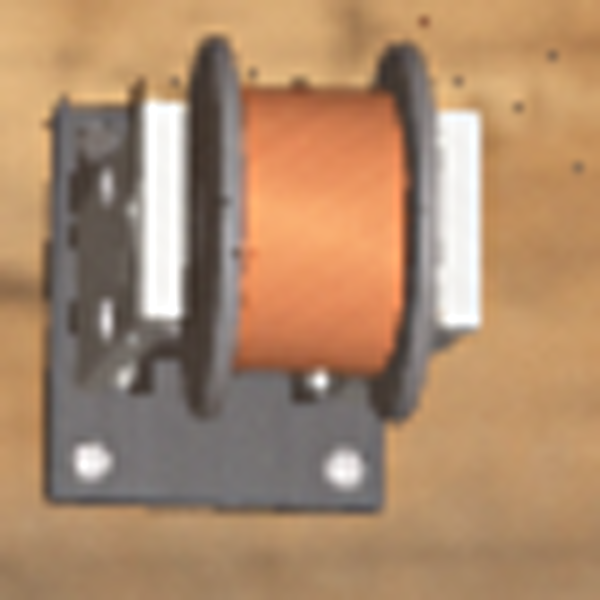

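```bash
cat > fit.py <<'E'
from h import *
from scipy.optimize import least_squares
s=bot.grab_frame("side");t=bot.grab_frame("top")
T=lambda a,b:((a+.5)/8.571-.5+320,(b+.5)/8.571-.5+205)
S=lambda a,b:((a+.5)/8-.5+250,(b+.5)/8-.5+200)
obs=[(t,T(140,102),(22,34,157)),(t,T(139,317),(-22,34,157)),(t,T(483,112),(22,-34,157)),(t,T(480,328),(-22,-34,157)),
(t,T(50,498),(-48,40,10)),(t,T(383,510),(-48,-40,10)),
(s,S(125,271),(-22,-34,157)),(s,S(325,243),(22,-34,157)),(s,S(226,322),(0,-34,135))]
for ob,nm in ((obs,"all"),(obs[:6],"top"),(obs[6:],"side")):
    def W(v,L): c,n=np.cos(v[2]),np.sin(v[2]); return [v[0]+c*L[0]-n*L[1],v[1]+n*L[0]+c*L[1],L[2]+v[3]]
    def res(v): return np.concatenate([np.subtract(proj(p,W(v,L)),xy) for p,xy,L in ob]+[[v[3]*.3]])
    r=least_squares(res,[476,-163,-.05,0]); print(nm,r.x.round(2),np.degrees(r.x[2]).round(2),r.fun.round(1))
E
python3 fit.py
```

```text
all [ 4.7646e+02 -1.6533e+02 -7.0000e-02  5.2000e-01] -3.9 [ 0.6  0.   0.3 -0.1 -0.5  0.3 -0.2  0.2 -0.5  0.4  0.1  0.5  0.7 -0.9
  0.1 -0.6  0.3  1.4  0.2]
top [ 4.7690e+02 -1.6543e+02 -6.0000e-02  1.3000e-01] -3.58 [ 0.5 -0.1  0.3 -0.2 -0.6  0.  -0.2 -0.2 -0.3  0.3  0.2  0.2  0. ]
side [ 4.7605e+02 -1.6427e+02 -7.0000e-02 -1.7000e-01] -3.92 [ 0.4 -0.8 -0.3 -0.6 -0.1  1.4 -0.1]
```

```bash
python3 -m creep '[[0,0.016,0,0,0,0,1],[0,0,0,10.3,0,-27,1],[0,0,0,10.3,0,-27,1],[0,0,0,10.3,0,-27,1],[0,0,0,10.3,6,-27,1],[0,0,0,10.2,6,-27,1],[0,0,0,0,6,0,1],[0,0,0,0,0,0,1],[0,0,0,0,0,0,1],[0,0,0,0,0,0,1]]'; python3 - <<'E'
from h import *
s=bot.grab_frame("side");t=bot.grab_frame("top");print(bot.sense()["position"])
save({"image":cv2.resize(s["image"][180:260,220:320],(750,600),interpolation=cv2.INTER_CUBIC)},"s9")
save({"image":cv2.resize(t["image"][205:275,260:390],(800,431),interpolation=cv2.INTER_CUBIC)},"t9")
for n,p in (("t",t),("s",s)):
  for q in ("axle_handle","axle_shank"):
    for a in bot.landmark_of(p,q)[:1]: print(n,q,a["xy"],a["conf"],atz(p,a["xy"],135).round(1))
E
```

```text
clock: 20.35
position: [486.2, 5.4, 112.9]
eef_rot: [-90.0, -0.0, -3.8]
contact_force: [-0.8, 0.3, -0.5]
gripper_width: 23.6
[486.34254512   5.31717905 113.04160155]
t axle_shank [297.5, 227.0] 0.72 [487.6 -64.8 135. ]
s axle_handle [257.1, 191.1] 0.61 [487.7  -3.8 135. ]
s axle_shank [261.0, 208.1] 0.54 [476.2 -77.4 135. ]
```

View pics/s9.png

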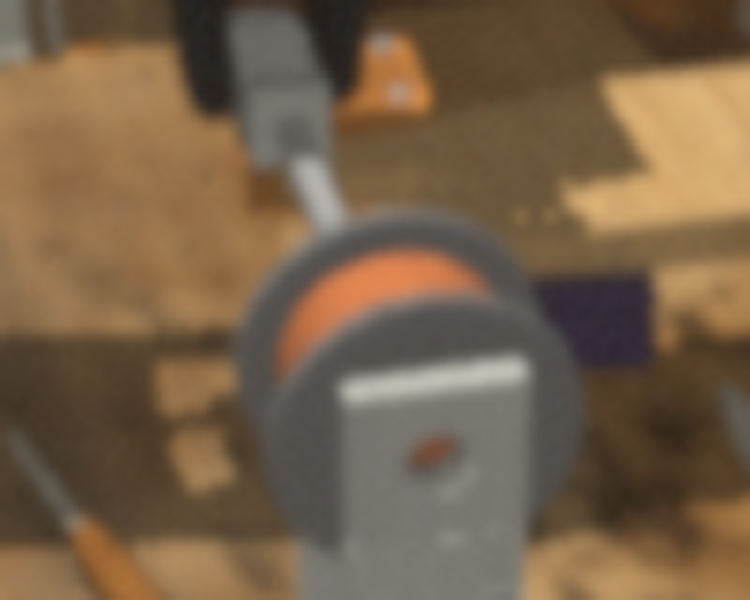

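View pics/t9.png

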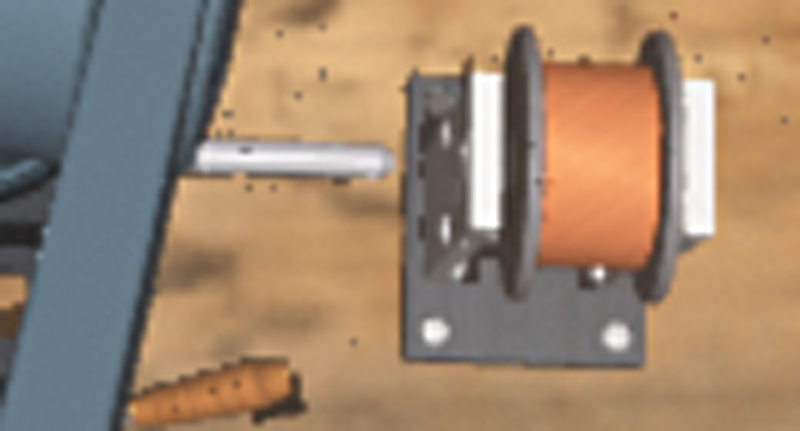

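```bash
python3 - <<'E'
from h import *
s=bot.grab_frame("side");t=bot.grab_frame("top")
T=lambda a,b:((a+.5)/6.154-.5+260,(b+.5)/6.154-.5+205)
S=lambda a,b:((a+.5)/7.5-.5+220,(b+.5)/7.5-.5+180)
for q in [(205,157),(300,159.5),(388,161.5),(394,161)]: print("top",T(*q),atz(t,T(*q),135).round(1))
im=t["image"].astype(int)
for c in range(294,324,3):
    col=im[218:242,c]; sat=col.max(1)-col.min(1); k=np.nonzero((sat<30)&(col.mean(1)>120))[0]+218
    if len(k): print(c,k.min(),k.max(),atz(t,(c,(k.min()+k.max())/2),135).round(1))
# expected axle points under TCP-based estimate, in both images
import itertools
d=np.array([.066,.998]); tcp=bot.sense()["position"]
for off,nm in ((32,"shoulder"),(66,"mid"),(116,"tip")):
    for dz in (20.9,):
        X=[tcp[0]-off*d[0],tcp[1]-off*d[1],tcp[2]+dz]; ps=proj(s,X); pt=proj(t,X)
        print(nm,np.round(X,1),"s9",np.round([(ps[0]+.5-220)*7.5-.5,(ps[1]+.5-180)*7.5-.5]),"t9",np.round([(pt[0]+.5-260)*6.154-.5,(pt[1]+.5-205)*6.154-.5]))
b=np.array([476.5,-165.2])
for k in (54,34): 
    X=[*(b+k*d),135]; print("hole line",np.round(X,1),"t9",[(proj(t,X)[0]+.5-260)*6.154-.5,(proj(t,X)[1]+.5-205)*6.154-.5])
E
```

```text
top (292.8929151771206, 230.0931101722457) [482.2 -56.4 135. ]
top (308.33002924926876, 230.4993500162496) [480.7 -84.  135. ]
top (322.62967175820603, 230.82434189145272) [ 479.3 -109.5  135. ]
top (323.6046473838154, 230.74309392265192) [ 479.4 -111.3  135. ]
294 227 232 [483.2 -58.4 135. ]
297 228 232 [482.2 -63.8 135. ]
300 228 232 [482.  -69.1 135. ]
303 228 232 [481.8 -74.5 135. ]
306 228 232 [481.7 -79.9 135. ]
309 228 232 [481.5 -85.2 135. ]
312 228 232 [481.4 -90.6 135. ]
315 228 233 [480.3 -95.9 135. ]
318 229 233 [ 479.3 -101.2  135. ]
321 229 233 [ 479.1 -106.6  135. ]
shoulder [484.2 -27.2 133.7] s9 [291. 129.] t9 [105. 154.]
mid [482.  -61.2 133.7] s9 [315. 186.] t9 [221. 158.]
tip [ 478.7 -111.1  133.7] s9 [354. 279.] t9 [393. 164.]
hole line [ 480.1 -111.3  135. ] t9 [np.float64(393.9854355410275), np.float64(158.8555249409229)]
hole line [ 478.7 -131.3  135. ] t9 [np.float64(462.82094147589225), np.float64(161.38534804763742)]
```

```bash
python3 -m creep '[[0,0,0,1,-1.2,0,1],[0,0,0,0,0,-8,1],[0,0,0,0,0,-6,1],[0,0,0,0,0,-4,1],[0,0,0,0,0,-4,1],[0,0,0,0,0,-4,1],[0,0,0,0,0,0,1]]'; python3 - <<'E'
from h import *
s=bot.grab_frame("side");t=bot.grab_frame("top");z=bot.sense();print(z["position"],z["contact_force"],z["moment"])
save({"image":np.hstack([cv2.resize(s["image"][200:260,250:300],(400,480),interpolation=cv2.INTER_CUBIC),cv2.resize(t["image"][205:265,310:360],(400,480),interpolation=cv2.INTER_CUBIC)])},"st10")
E
```

```text
clock: 21.45
position: [485.6, -22.0, 113.9]
eef_rot: [-90.0, -0.0, -3.9]
contact_force: [0.3, 0.4, -0.6]
gripper_width: 23.7
[485.52876935 -21.55933845 113.90011232] [-0.11321836 -0.29913102 -0.83125893] [-0.0898934  -0.04829563 -0.06174694]
```

View pics/st10.png

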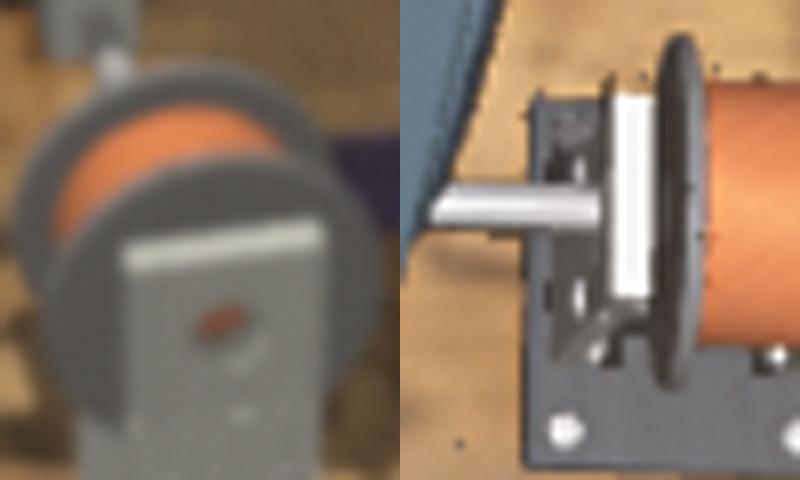

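```bash
python3 -m creep '[[0,0,0,0,0,-4,1],[0,0,0,0,0,-4,1],[0,0,0,0,0,-4,1],[0,0,0,0,0,-4,1],[0,0,0,0,0,0,1]]';  python3 -m creep '[[0,0,0,0,0,-6,1],[0,0,0,0,0,-6,1],[0,0,0,0,0,-6,1],[0,0,0,0,0,-6,1],[0,0,0,0,0,-6,1],[0,0,0,0,0,0,1]]'; python3 -c "
from h import *
s=bot.grab_frame('side');z=bot.sense();print(z['position'],z['contact_force'],z['moment'])
save({'image':cv2.resize(s['image'][180:260,230:310],(600,600),interpolation=cv2.INTER_CUBIC)},'s11')"
```

```text
clock: 22.05
position: [484.5, -38.0, 113.9]
eef_rot: [-90.0, -0.0, -3.9]
contact_force: [-0.0, -0.1, -0.4]
gripper_width: 23.6
clock: 22.65
position: [482.5, -68.2, 114.0]
eef_rot: [-90.0, -0.0, -3.9]
contact_force: [0.8, -0.6, -1.2]
gripper_width: 24.0
[482.4603329  -67.8004533  113.90921922] [-0.27840545 -0.54156271 -0.32920239] [-0.02480448 -0.04707381  0.00048386]
```

View pics/s11.png

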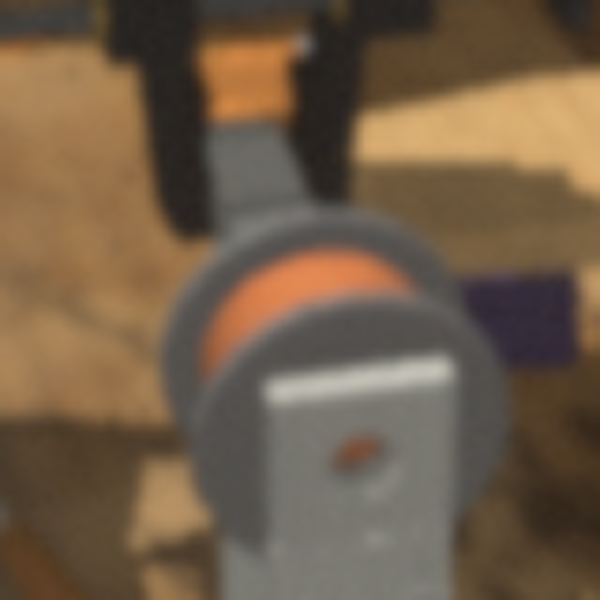

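```bash
python3 -m creep '[[0,0,0,0,0,-4,1],[0,0,0,0,0,-4,1],[0,0,0,0,0,-4,1],[0,0,0,0,0,0,1]]';  python3 -m creep '[[0,0,0,0,0,-4,1],[0,0,0,0,0,-4,1],[0,0,0,0,0,-4,1],[0,0,0,0,0,0,1]]'; python3 -c "
from h import *
s=bot.grab_frame('side');z=bot.sense();print(z['position'],z['contact_force'],z['moment'])
save({'image':cv2.resize(s['image'][180:260,230:310],(600,600),interpolation=cv2.INTER_CUBIC)},'s12')"
```

```text
clock: 23.1
position: [481.7, -79.8, 114.0]
eef_rot: [-90.0, -0.0, -3.9]
contact_force: [0.2, 0.6, -0.7]
gripper_width: 23.7
clock: 23.5
position: [480.9, -91.9, 114.0]
eef_rot: [-90.0, -0.0, -3.9]
contact_force: [0.8, 0.3, -0.9]
gripper_width: 23.4
[480.87203811 -91.60005058 113.91889076] [-0.57679468 -0.38846624 -0.87721059] [-0.09955434 -0.05911989 -0.02547678]
```

View pics/s12.png

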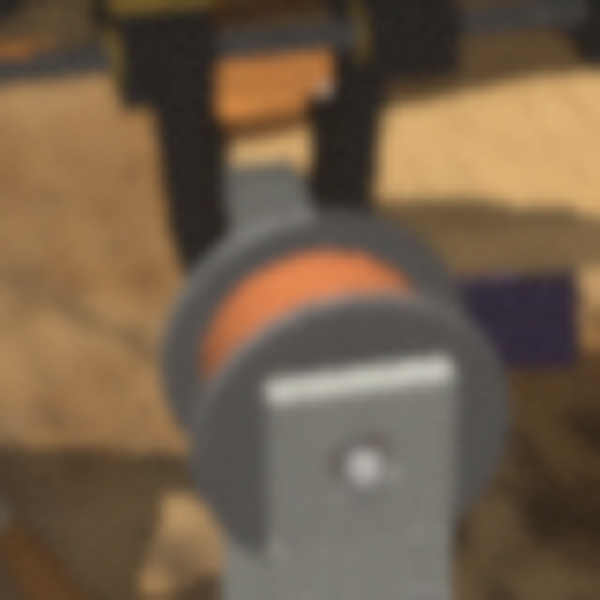

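The shank tip now shows through the far hole, near (278, 242) in the full picture, and there is no contact force. I'll push the last ~8 mm slowly until it touches.

```bash
python3 -m creep '[[0,0,0,0,0,-2,1],[0,0,0,0,0,-2,1],[0,0,0,0,0,-1.5,1],[0,0,0,0,0,0,1]]';  python3 -m creep '[[0,0,0,0,0,-1,1],[0,0,0,0,0,-1,1],[0,0,0,0,0,0,1]]'; python3 -m creep '[[0,0,0,0,0,-1,1],[0,0,0,0,0,0,1]]'
```

```text
clock: 23.95
position: [480.5, -97.0, 113.9]
eef_rot: [-90.0, -0.0, -3.8]
contact_force: [-0.5, -0.8, -1.5]
gripper_width: 23.2
clock: 24.25
position: [480.3, -98.6, 113.9]
eef_rot: [-90.0, 0.0, -3.8]
contact_force: [0.1, 1.2, 0.2]
gripper_width: 23.2
clock: 24.45
position: [480.3, -98.6, 113.9]
eef_rot: [-89.9, 0.0, -3.8]
contact_force: [-0.1, 6.6, 0.7]
gripper_width: 23.3
```

```bash
python3 -m creep '[[0,0,0,0,0,0,0.4],[0,0,0,0,0,0,0],[0,0,0,0,0,0,-0.2],[0,0,0,0,0,0,-0.2],[0,0,0,0,0,0,-0.2],[0,0,0,0,-20,0,-0.2],[0,0,0,0,-40,5,-0.2],[0,0,0,0,-40,20,-0.2],[0,0,0,0,-20,40,-0.2],[0,0,0,0,0,40,-0.2]]'; python3 -m creep '[[0,0,0,0,0,40,-0.2],[0,0,0,0,0,40,-0.2],[0,0,0,0,0,0,-0.2]]'; python3 - <<'E'
from h import *
s=bot.grab_frame("side");t=bot.grab_frame("top");save(t,"t13")
save({"image":np.hstack([cv2.resize(s["image"][190:260,240:310],(400,400),interpolation=cv2.INTER_CUBIC),cv2.resize(t["image"][205:275,310:380],(400,400),interpolation=cv2.INTER_CUBIC)])},"st13")
d=np.array([.068,.998]); b=np.array([476.5,-165.2])
for n,p in (("t",t),("s",s)):
  for q in ("axle_handle","axle_shank","stand_bore","spool_center","axle"):
    for a in bot.landmark_of(p,q)[:1]: print(n,q,np.round(a["xy"],1),a["conf"],atz(p,a["xy"],135).round(1))
  for k in (90,62,34): print("expect s=",k,np.round(proj(p,[*(b+k*d),133]),1))
E
```

```text
clock: 25.45
position: [489.6, 5.0, 238.1]
eef_rot: [-90.1, -0.4, -4.0]
contact_force: [-0.3, 0.9, -0.8]
gripper_width: 52.8
clock: 25.75
position: [492.4, 88.7, 234.1]
eef_rot: [-89.9, -0.0, -3.6]
contact_force: [-0.9, -1.3, -0.1]
gripper_width: 53.0
t axle_handle [319.9 232. ] 0.71 [ 477.4 -104.6  135. ]
t stand_bore [354.8 230.5] 0.94 [ 478.3 -167.1  135. ]
t spool_center [354.9 231.2] 0.69 [ 477.  -167.2  135. ]
t axle [332.5 228.3] 0.69 [ 483.4 -127.4  135. ]
expect s= 90 [303.4 229.7]
expect s= 62 [319.  230.3]
expect s= 34 [334.7 230.9]
s axle_handle [267.  214.8] 0.55 [ 480.6 -106.2  135. ]
s axle_shank [275.5 230.9] 0.66 [ 479.6 -165.7  135. ]
s stand_bore [277.7 229.7] 0.74 [ 484.7 -163.1  135. ]
s spool_center [272.7 237.7] 0.69 [ 468.3 -185.2  135. ]
s axle [270.6 222.9] 0.61 [ 478.8 -136.7  135. ]
expect s= 90 [263.8 208. ]
expect s= 62 [266.7 214.9]
expect s= 34 [269.8 222.3]
```

View pics/st13.png

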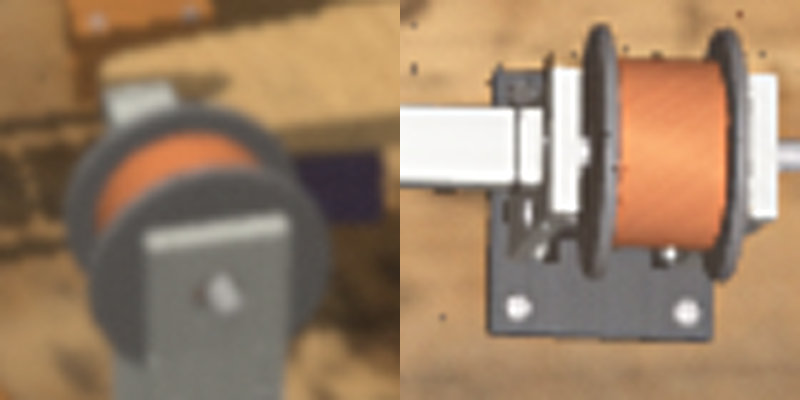

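View pics/t13.png

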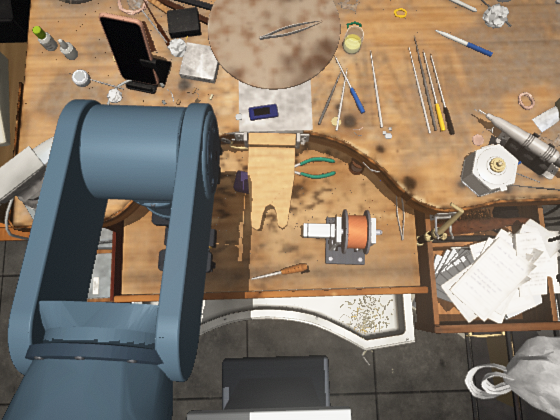

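```bash
python3 - <<'E'
from h import *
t=bot.grab_frame("top"); im=t["image"].astype(int)
print([ (c,im[231:235,c].mean(0).astype(int).tolist()) for c in range(372,388)])
for k in (-34,-46,-50): print(k,np.round(proj(t,[476.5+.068*k,-165.2+.998*k,136]),1))
print([ (c,im[229:235,c].mean(0).astype(int).tolist()) for c in range(298,308)])
for k in (90,): print(k,np.round(proj(t,[476.5+.068*k,-165.2+.998*k,145]),1))
save({"image":cv2.resize(t["image"][205:260,295:390],(800,463),interpolation=cv2.INTER_CUBIC)},"t14")
E
```

```text
[(372, [247, 246, 243]), (373, [243, 242, 240]), (374, [243, 243, 240]), (375, [243, 242, 240]), (376, [211, 206, 207]), (377, [203, 198, 199]), (378, [206, 202, 204]), (379, [204, 200, 201]), (380, [164, 155, 153]), (381, [170, 158, 152]), (382, [182, 147, 115]), (383, [185, 137, 90]), (384, [184, 137, 91]), (385, [184, 138, 93]), (386, [183, 138, 93]), (387, [183, 137, 92])]
-34 [373.  232.2]
-46 [379.7 232.4]
-50 [381.9 232.5]
[(298, [205, 166, 121]), (299, [208, 168, 122]), (300, [199, 158, 114]), (301, [113, 88, 62]), (302, [107, 87, 66]), (303, [182, 176, 167]), (304, [255, 255, 255]), (305, [254, 254, 253]), (306, [252, 251, 249]), (307, [168, 165, 161])]
90 [303.7 228.7]
```

View pics/t14.png

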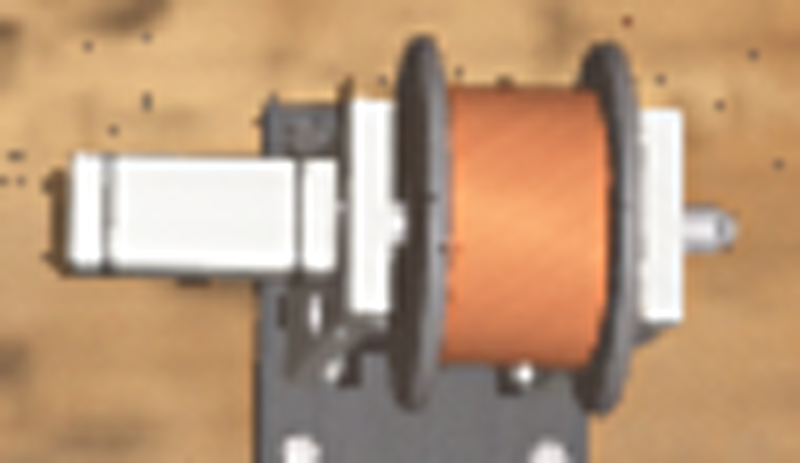

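```bash
python3 -c "
from rig import bot
print(bot.hand_in(), bot.sense()['clock'])"
```

```text
the job is handed in; nothing more can be done
the job is handed in; nothing more can be done
```

The axle is through both uprights and the spool, with its shoulder home against the left (+y) upright. The job was handed in a little after 25.75 s on the clock; no verdict is reported.

**What I did:** I drew the axle out by its shank, turned it and laid it down, and picked it up again by the handle. I then pushed it in until the shoulder met the upright with about 6.6 N, and released it and backed the arm well clear.

**Last checks:**
- **Axle position:** in the top picture the shank tip is at column 382 and the handle's outer end at about 303–304. Fully home would be 381.9 and 303.7. The network's handle centre agrees within about 2 px in both fixed cameras.
- **Alignment:** I fitted the stand at -3.8° and inserted the axle at -3.8°. I did not measure its tilt after release. The hole clearance allows at most about 0.067 rad, against the 0.09 rad limit.
- **Bystanders:** the pliers, tweezers, burnisher and ring box look unmoved in the top picture. I did not measure any of them again, and did not check the thread reel separately.

**What failed or disagreed:**
- **First two grasps:** both closed above the shank and held nothing. The pictures put the fingertips about 10–15 mm behind the reported TCP, not the stated 11 mm ahead. I then worked from the pictures instead.
- **Grip reading:** the gripper read 8.3 mm on the 10 mm shank, but the hold was firm.
- **Spool centre:** the side camera's estimate was about 20 mm off the top camera's (468, -185 against 477, -167). I trusted the top view and the fit of the stand.

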